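Dial the combination of the bead studio's lockbox

TASK

Dial the combination on the taller, smaller-footprint lockbox: turn its dial clockwise to the three-dot mark and pause there for a second, turn it back anticlockwise past the two-dot mark to the one-dot mark and pause there for a second, then turn it clockwise again to the two-dot mark and let go, leaving it there. Leave the dial of the wide, flat lockbox as it is.

Things in the scene. Friction and masses are not known exactly. Their poses are not given: they have to be found in the camera images.
- lockbox: The taller lockbox, grey sheet steel, 150 x 160 mm, 115 mm high, fixed. Origin: centre of its underside; a steel clasp on its -x face, hinges on its +x face; z up. On its lid a dark plate 128 mm across carries white dots, 53 mm from the dial's axis: two dots on the hinge side (+x), and 36 degrees to either side of them one dot (towards +y) and three dots (towards -y).
- dial_grip (a point): Point to grip on its dial, on the vertical axis of turning, 35 mm above the lid. Dial: aluminium disc 60 mm across, 8 mm thick, under an upright bar 56 mm long, 14 mm wide, 38 mm tall. Point: mid-bar, 14 mm below its top, 24 mm above the disc. Axes turn with the dial: x along the bar (pinch across y), z up; pointer end (black line on top and end) at +x. Turns at 0.06 N m, stays where left.
- dial (a joint): Angle of that dial in rad, growing clockwise seen from above. Its pointer stands at the one-dot mark at -0.628, at the two-dot mark at 0 and at the three-dot mark at +0.628. Stops at -0.96 and +0.96. It starts between -0.6 and +0.25.
- spare_pointer (a point): Pointer end of the identical dial on the other lockbox (grey, wide and flat, 170 x 220 mm, 60 mm high, fixed), not to be turned. The point is on the end of the bar, 28 mm from the dial's axis and 35 mm above the lid; its x axis points along the bar, away from the dial's axis, z up.
There are look-alikes about, which are no part of the job. Leave any green or purple look-alike of the lockbox alone.

How it is judged:
On the way, in this order (a step that is already met when the one before it is completed fails the run):
1. the dial is turned to the three-dot mark (within 10 degrees) and pauses there for 0.3 s (value of joint dial between 0.453 and 0.803 rad), for 0.3 s.
2. the dial is turned back to the one-dot mark (within 10 degrees) and pauses there for 0.3 s (value of joint dial between -0.803 and -0.453 rad), for 0.3 s.
At the end, for the whole second after the job is handed in: The taller lockbox's dial rests at the two-dot mark within 10 degrees, let go, and the flat lockbox's dial has not been turned (its pointer end within 6 mm of where it was) (value of joint dial between -0.175 and 0.175 rad and velocity of joint dial between -0.05 and 0.05 rad/s and distance of spare_pointer from where it was at the start of the episode below 0.006 m); the robot touches nothing.
It fails at once if the flat lockbox's dial is turned (its pointer end moves more than 6 mm) (distance of spare_pointer from where it was at the start of the episode above 0.006 m).
It also fails if it takes over 40 s, if anything falls off the work surface, if the arm or the gripper's body presses on something with over 40 N, if the wrist force passes 120 N, or if a joint passes its speed limit or range.

ROBOT

A 7-joint arm with a two-finger parallel gripper is mounted at the origin on the work surface. World frame = base frame: x ahead of the robot, y to its left, z up, the work surface at z = 0. Lengths are in m, angles in rad, forces in N, time in s.
With the tool pointing down it reaches from about 0.35 to 0.9 m from the base axis. Payload 8.1 kg.
Tool frame: the origin (TCP) lies between the finger pads; the fingertips stand 17 mm ahead of it and the grasp point (between the pads) lies 2 mm behind it; z points along the fingers, y is the line along which they close (so a half turn about z gives the same grasp; the last joint's range is limited). The gripper opens to 92 mm and grips with 3 to 60 N. Pads are 19 mm wide; open, the fingers measure 130 mm over their backs; the gripper's body (75 mm by 190 mm) begins 47 mm behind the grasp point.
Start: joints at [-1.347, 0.434, 0.025, 1.573, -0.012, 1.134, -0.075], TCP at [0.201, 0.592, 0.244] pointing down, gripper open.
Joint ranges: [-2.62, 2.62], [-0.44, 2.09], [-1.27, 1.32], [0.08, 2.57], [-1.32, 4.46], [0.12, 2], [-2.74, 2.74]. Speed limits (rad/s): [2.22, 2.22, 3.01, 3.01, 3.14, 3.14, 3.14].

INTERFACE

Orientations are given as a rotation vector (axis times angle).
In Python, from cell import observe, get_image, calibration, sign_off, look_for, regions_of, landmark_of gives the robot as it stands.
- The arm moves only by the tool jog_arm, never from a script. Its argument "plan" is a list of rows, each an object with "offset": the shift along the tool's x, y, z normalised to -1 to 1, where 1 is 0.15 m, a list of three; "twist": the turn, a rotation vector about the tool's x, y, z normalised to -1 to 1, where 1 is 2 pi rad, a list of three; "fingers": the gripper command: -1 is shut, 1 is fully open, values between are in proportion. In form: [{"offset": [x, y, z], "twist": [ax, ay, az], "fingers": fingers}, ...]. A call has 1 to 20 rows; each row is the pose to reach, as a shift and turn from the pose commanded when the call began, along the tool's axes at that moment, turning the shorter way round; what a row does not reach only later rows make up. A row lasts 1/8 s, in which the tool goes at most 62.5 mm and 10.7 degrees, less where a joint would pass 70% of its speed; a pose out of reach is approached as far as the arm can. A call with a number of a shift or a turn outside -1 to 1 is refused whole. A call with a gripper value outside its range is refused whole. The fingers move at their own pace and stop on an object; "newtons" is the grip in N (left out, the last holds). Time passes only in rows, so rows that repeat a pose let the fingers close. It gives the time, the measured TCP pose, the force, the opening and the grip force at its end, in the units of the state.
- observe(): the state, without advancing time (a new reading comes with each control period).
- get_image(name): name is "side" or "top"; returns the picture (480x640x3 uint8, red, green, blue); there is no depth.
- calibration(name): a dict with "fov_y" (degrees; the focal length in pixels is half the picture's height over the tangent of half this angle, whatever the lens; pixels are square), "cx", "cy" (the principal point, pixels), "k1" (the pictures are not rectified: a ray, as slopes to the right and down, at radius r is drawn at 1 + k1 r^2 times it, then the intrinsics apply), "position" and "attitude" of the camera in the world. Camera axes: x right, y down, z forward; pixel columns grow to the right and rows downward; lengths in m; the calibration is good to about 2 mm. A picture is of the moment at which its call begins. calibration takes no time and is no camera call.
- sign_off(): hands the job in; it is judged then, once.
Trained networks look in the newest picture that a camera, given by its name, has taken for a name from the list of things; names that differ only in an ending like _2 or _b are one class to them, and where a whole thing is asked for, a point or a joint stands for the part that bears it (a point fixed in the world has none). Each returns a list of dicts, best first, with "conf" (0 to 1); they miss things now and then, are a little off and sometimes report something else, mostly with a low value. They report only what shows in the picture. A call takes as long as a camera call. They do not tell look-alikes from the thing itself.
- look_for(thing, camera): "box" ([left, top, width, height] as shares, 0 to 1, of the picture: columns of its width, rows of its height, round what is visible of it).
- regions_of(thing, camera): "region" (480x640 bool, what is visible of it) and "box" ([left, top, width, height] as shares, 0 to 1, of the picture: columns of its width, rows of its height, round what is visible of it).
- landmark_of(thing, camera): "at" ([row, column] as shares, 0 to 1, of the picture: columns of its width, rows of its height: a listed point, or the origin of a listed thing).
The state is a dict: "clock": time; "joints": joint angles; "dq": joint speeds; "joint_efforts": joint torques, N m; "position": TCP position; "ee_rot": TCP orientation; "force": force on the tool from outside, world axes, zero at the start; "ft_torque": the same for the moment, N m; "width": opening from 0.0 (shut) to 1.0 (fully open); "gripper_force": force on a finger pad.
Only numpy, scipy, OpenCV 4.12 (cv2) and the standard library are available. Lean on these libraries where they do the work, as an engineer would, in place of code of your own. Each camera call takes 0.05 s, during which the arm holds its last target. There are 200 camera calls.

## Working session

There is one attempt and no reset: what is moved stays moved. The work goes in short steps, Python scripts to look and compute and a tool call to move; the robot and the scene stay as the last step left them, time stands still between calls to the robot, and variables do not carry over. Pictures are saved under pics/ and viewed, at most 10 in all, crops included, and the job is handed in when it is done.

Besides the shell and the picture viewer there is one more tool, called after "Call:" by a JSON object that holds its "fn" and its "kwargs". jog_arm: Moves the arm, as the interface text tells. Scaled input: -1 to 1 covers 0.15 m each way for a shift and 2 pi rad each way for a turn. Its arguments: {"type":"object","properties":{"plan":{"type":"array","items":{"type":"object","properties":{"offset":{"type":"array","items":{"type":"number","minimum":-1,"maximum":1}},"twist":{"type":"array","items":{"type":"number","minimum":-1,"maximum":1}},"fingers":{"type":"number"}}}},"newtons":{"type":"number"}},"required":["plan"]}

```bash
mkdir -p pics
cat > h.py <<'E'
import numpy as np, cv2
from scipy.spatial.transform import Rotation as R
from cell import *
def cam(n):
    c=calibration(n); f=240/np.tan(np.radians(c['fov_y'])/2); return c,f
def rot(c):
    a=np.array(c['attitude'],float)
    return a if a.shape==(3,3) else (R.from_rotvec(a).as_matrix() if a.size==3 else R.from_quat(a).as_matrix())
def ray(n,u,v):
    c,f=cam(n); d=np.array([(u-c['cx'])/f,(v-c['cy'])/f]); s=d.copy()
    for _ in range(30): s=d/(1+c['k1']*(s@s))
    return np.array(c['position']),rot(c)@np.array([s[0],s[1],1])
def at_z(n,u,v,z):
    p,d=ray(n,u,v); return p+d*(z-p[2])/d[2]
def proj(n,P):
    c,f=cam(n); q=rot(c).T@(np.array(P)-c['position']); s=q[:2]/q[2]; s=s*(1+c['k1']*(s@s)); return s[0]*f+c['cx'],s[1]*f+c['cy']
E
python3 - <<'E'
from h import *
for n in('top','side'):
    im=get_image(n); cv2.imwrite(f'pics/{n}0.png',im[:,:,::-1]); print(calibration(n))
    for t in('lockbox','dial_grip','spare_pointer'):
        for d in landmark_of(t,n): print(n,t,round(d['conf'],2),np.round([d['at'][1]*640,d['at'][0]*480],1))
    for d in look_for('lockbox',n): print('box',n,round(d['conf'],2),np.round(np.array(d['box'])*[640,480,640,480]))
print(observe())
E
```

```text
{'fov_y': 42.58806681826225, 'cx': 314.0784762188608, 'cy': 231.1846146133474, 'k1': 0.04019615927223346, 'position': array([ 0.47354936, -0.01821706,  1.12532962]), 'attitude': array([-2.1866247 ,  2.13757583, -0.06965567])}
top lockbox 0.85 [215.6 106.5]
top lockbox 0.67 [209.1 375.2]
top lockbox 0.59 [201.5 237. ]
top lockbox 0.52 [439.9 244.8]
top dial_grip 0.89 [178.5 232. ]
top dial_grip 0.8 [200.4  81.7]
top dial_grip 0.6 [192.6 388. ]
box top 0.92 [129. 179. 122. 114.]
box top 0.77 [141. 330. 116. 106.]
box top 0.62 [148.  38. 120. 117.]
{'fov_y': 45.050200737836406, 'cx': 322.05762624467565, 'cy': 250.93556612777445, 'k1': -0.11038901168788343, 'position': array([ 0.26193556, -0.4673924 ,  0.90025221]), 'attitude': array([-2.44372663,  0.68986089, -0.20296845])}
side lockbox 0.82 [378.9 166.8]
side lockbox 0.6 [167.4 273.8]
side dial_grip 0.93 [386.4 117.3]
side dial_grip 0.77 [267.7 160.9]
side dial_grip 0.68 [142.5 222.8]
side spare_pointer 0.82 [402.9 355.7]
side spare_pointer 0.31 [266.1 160.4]
box side 0.74 [100. 192. 119. 131.]
box side 0.67 [222. 132. 103. 118.]
box side 0.66 [334.  96. 102. 108.]
{'clock': 0.5, 'joints': array([-1.34665013,  0.43452689,  0.02500704,  1.57321273, -0.01159755,
        1.13400931, -0.07513246]), 'dq': array([ 0.00048087, -0.00272358,  0.00011443, -0.00031008,  0.00068249,
        0.00110661, -0.00129694]), 'joint_efforts': array([-1.16568917e-03, -6.67145276e+01,  9.82741602e-01, -3.14574552e+01,
       -6.05679955e-02,  3.37613840e-02,  4.80257268e-05]), 'position': array([0.20063323, 0.59192386, 0.24372027]), 'ee_rot': array([ 5.11159221e-01,  3.09971197e+00, -1.97293360e-05]), 'force': array([-0.09571258,  1.06518352, -0.492442  ]), 'ft_torque': array([ 0.0047172 , -0.02331253,  0.02742007]), 'gripper_force': 0.0, 'width': 0.9959700884500676}
```

View pics/top0.png

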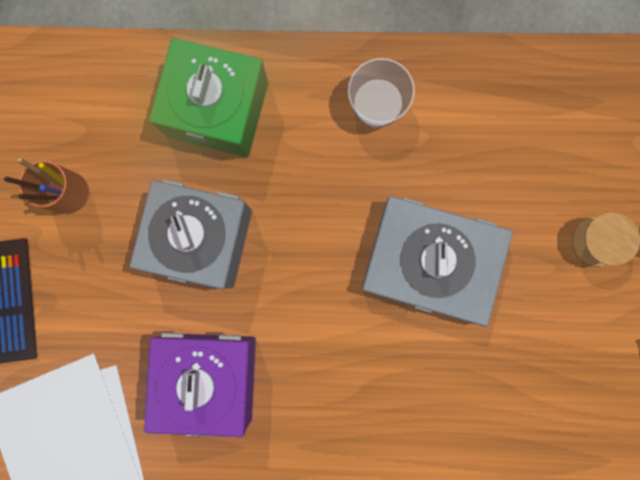

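View pics/side0.png

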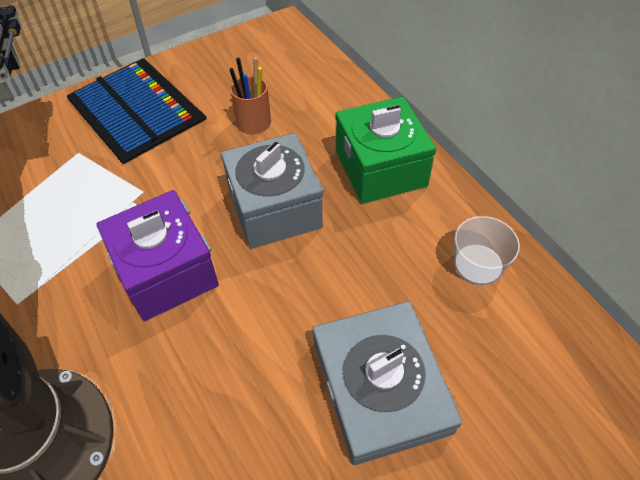

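The top view shows four lockboxes. Green (205,95) and purple (200,388) are look-alikes. Grey at (190,235) has the smaller footprint and shows tall sides in the side view (272,190), so it is the target. Grey at (438,260), side view (387,380), is wide and flat: the spare. I'll confirm with a crop and measure.

Run:
```python
from h import *
t=cv2.imread('pics/top0.png')[170:300,120:260]; s=cv2.imread('pics/side0.png')[125:255,210:335]
t=cv2.resize(t,(420,390),interpolation=cv2.INTER_CUBIC);s=cv2.resize(s,(375,390),interpolation=cv2.INTER_CUBIC)
cv2.imwrite('pics/crop1.png',np.hstack([t,s]))
for (u,v) in((178.5,232),): print('top@.150',at_z('top',u,v,.150))
p,d=ray('top',178.5,232); q,e=ray('side',267.7,160.9)
A=np.stack([d,-e],1); k=np.linalg.lstsq(A,q-p,rcond=None)[0]; print(p+k[0]*d,q+k[1]*e)
```

```text
top@.150 [0.55614387 0.22514186 0.15      ]
[0.55812193 0.23097008 0.12664175] [0.55833626 0.23087213 0.12663546]
```

View pics/crop1.png

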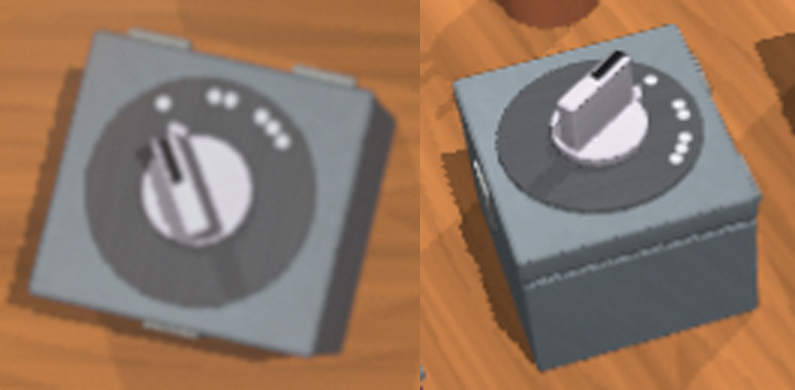

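Crop confirms: grey box, tall sides, bar with pointer (black line) near the one-dot mark. In the top crop the plate centre is at about (200,191) and in the side crop at about (600,136). Now the axis, yaw and pointer angle.

Run:
```python
from h import *
T=lambda x,y,z:at_z('top',120+x/3-.33,170+y/3-.33,z)
S=lambda x,y,z:at_z('side',210+(x-420)/3-.33,125+y/3-.33,z)
print('plate',T(200.5,192,.116),S(600,135.5,.116))
c=[T(*a,.115) for a in((97,32),(373,92),(318,355),(30,292))]
print('corners mean',np.mean(c,0)); 
for i in range(4):
    d=c[(i+1)%4]-c[i]; print(np.hypot(*d[:2]),np.degrees(np.arctan2(d[1],d[0])))
C=(T(200.5,192,.116)+S(600,135.5,.116))/2
for n,p in(('1',T(163,103,.116)),('2',T(223,99,.116)),('3',T(272,130,.116)),('1s',S(651,79,.116)),('2s',S(682,110,.116)),('3s',S(681,148,.116))):
    d=p-C; print(n,np.hypot(*d[:2]),np.degrees(np.arctan2(d[1],d[0])))
for a,b in((T(165,137,.164),T(180,180,.164)),(S(625,55,.164),S(597,78,.164)),(S(628,57,.164),S(572,108,.164))):
    d=a-b; print('ptr',a,b,np.degrees(np.arctan2(d[1],d[0])))
print(R.from_rotvec(observe()['ee_rot']).as_matrix().round(3))
```

```text
plate [0.5565407 0.2202576 0.116    ] [0.55472572 0.21830441 0.116     ]
corners mean [0.5567568  0.21826071 0.115     ]
0.15763728380195324 -101.11196595975372
0.14761283248768195 170.20738431304727
0.162450858576604 79.05016600121186
0.14804014580312247 -11.659288209108754
1 0.05525186710794381 25.574885034609103
2 0.053583485739436144 -9.997571784057008
3 0.051777952867562455 -45.804551106161405
1s 0.05554384581801968 26.671416371989398
2s 0.053556632669715616 -9.748428346877237
3s 0.05155814684704196 -45.28584955106157
ptr [0.58120643 0.22885707 0.164     ] [0.55867846 0.21996511 0.164     ] 21.53951930520519
ptr [0.58088581 0.2267416  0.164     ] [0.55740541 0.21857467 0.164     ] 19.178662900659916
ptr [0.5815942  0.22427408 0.164     ] [0.53327316 0.20458925 0.164     ] 22.16480266601364
[[-0.947  0.321  0.   ]
 [ 0.321  0.947 -0.   ]
 [-0.    -0.    -1.   ]]
```

Call:
{"fn": "jog_arm", "kwargs": {"plan": [{"offset": [-1, -0.53, 0], "twist": [0, 0, 0], "fingers": 1}, {"offset": [-1, -0.53, 0], "twist": [0, 0, 0], "fingers": 1}, {"offset": [-1, -0.53, 0], "twist": [0, 0, 0], "fingers": 1}, {"offset": [-1, -0.53, 0], "twist": [0, 0, 0], "fingers": 1}]}}

```text
clock: 1.0
position: [0.3208, 0.4652, 0.2441]
ee_rot: [0.521, 3.096, -0.001]
force: [-1.1, 0.9, -0.2]
width: 1.0
gripper_force: 0.0
```

Call:
{"fn": "jog_arm", "kwargs": {"plan": [{"offset": [-1, -0.53, 0], "twist": [0, 0, 0], "fingers": 1}, {"offset": [-1, -0.53, 0], "twist": [0, 0, 0], "fingers": 1}, {"offset": [-1, -0.53, 0], "twist": [0, 0, 0], "fingers": 1}, {"offset": [-1, -0.53, 0], "twist": [0, 0, 0], "fingers": 1}]}}

```text
clock: 1.5
position: [0.4362, 0.3424, 0.2439]
ee_rot: [0.52, 3.097, -0.001]
force: [0.1, 0.3, 0.3]
width: 0.994
gripper_force: 0.0
```

Call:
{"fn": "jog_arm", "kwargs": {"plan": [{"offset": [-1, -0.53, 0], "twist": [0, 0, -0.11], "fingers": 1}, {"offset": [-1, -0.53, 0], "twist": [0, 0, -0.11], "fingers": 1}, {"offset": [-1, -0.53, 0], "twist": [0, 0, -0.11], "fingers": 1}, {"offset": [-1, -0.53, 0], "twist": [0, 0, -0.11], "fingers": 1}, {"offset": [-1, -0.53, 0], "twist": [0, 0, -0.11], "fingers": 1}, {"offset": [-1, -0.53, 0], "twist": [0, 0, -0.11], "fingers": 1}]}}

```text
clock: 2.25
position: [0.5493, 0.2236, 0.2437]
ee_rot: [0.568, -3.089, -0.002]
force: [-0.5, 0.5, -0.1]
width: 0.999
gripper_force: 0.0
```

```bash
cat > g.py <<'E'
from h import *
import sys
o=observe(); M=R.from_rotvec(o['ee_rot']).as_matrix(); t=np.array(eval(sys.argv[1]))
print(o['clock'],o['position'],'bar angle',np.degrees(np.arctan2(M[1,1],M[0,1]))-90,'offset units',(M.T@(t-o['position'])/.15).round(3),'j',o['joints'].round(2),'F',o['force'].round(1),o['width'],o['gripper_force'])
E
python3 g.py '[.556,.219,.2]'
```

```text
2.25 [0.54933521 0.22357409 0.24367575] bar angle 20.831113120753727 offset units [-0.031 -0.045  0.291] j [-0.51  0.38  0.05  1.66 -0.02  1.1   1.48] F [-0.5  0.5 -0.1] 0.998519559226332 0.0
```

Call:
{"fn": "jog_arm", "kwargs": {"plan": [{"offset": [-0.031, -0.045, 0], "fingers": 1, "twist": [0, 0, 0]}, {"offset": [-0.031, -0.045, 0.2], "fingers": 1, "twist": [0, 0, 0]}, {"offset": [-0.031, -0.045, 0.35], "fingers": 1, "twist": [0, 0, 0]}, {"offset": [-0.031, -0.045, 0.48], "fingers": 1, "twist": [0, 0, 0]}, {"offset": [-0.031, -0.045, 0.56], "fingers": 1, "twist": [0, 0, 0]}, {"offset": [-0.031, -0.045, 0.615], "fingers": 1, "twist": [0, 0, 0]}, {"offset": [-0.031, -0.045, 0.615], "fingers": 1, "twist": [0, 0, 0]}]}}

```text
clock: 3.12
position: [0.5569, 0.217, 0.1513]
ee_rot: [0.569, -3.089, 0.0]
force: [-0.5, -0.5, 0.4]
width: 1.001
gripper_force: 0.0
```

```bash
python3 g.py '[.556,.219,.15]'
python3 - <<'E'
from h import *
s=get_image('side')[90:270,190:360]; t=get_image('top')[150:310,110:270]
f=lambda a:cv2.resize(a[:,:,::-1],(400,400),interpolation=cv2.INTER_CUBIC)
cv2.imwrite('pics/down.png',np.hstack([f(t),f(s)]))
E
```

```text
3.125 [0.55691048 0.2169661  0.15127377] bar angle 20.86771835829265 offset units [0.001 0.015 0.008] j [-0.49  0.48  0.04  1.75 -0.03  0.91  1.5 ] F [-0.5 -0.5  0.4] 1.0013618636464094 0.0
```

View pics/down.png

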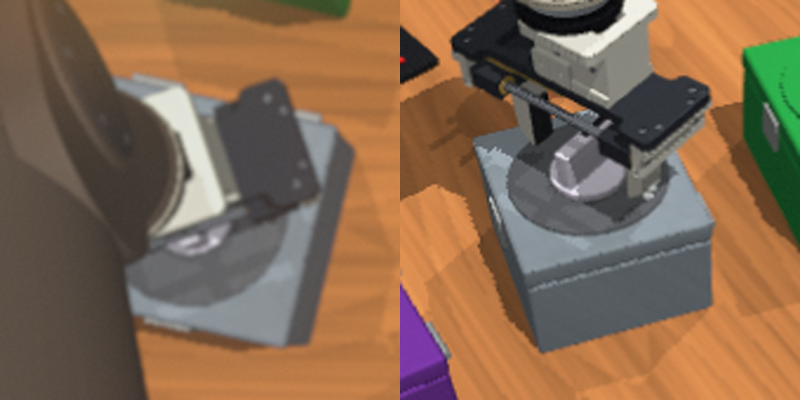

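The side crop shows the fingers straddling the bar at (590,165) with clear space on both sides. Closing.

Call:
{"fn": "jog_arm", "kwargs": {"newtons": 35, "plan": [{"offset": [0, 0.015, 0], "twist": [0, 0, 0], "fingers": -1}, {"offset": [0, 0.015, 0], "twist": [0, 0, 0], "fingers": -1}, {"offset": [0, 0.015, 0], "twist": [0, 0, 0], "fingers": -1}, {"offset": [0, 0.015, 0], "twist": [0, 0, 0], "fingers": -1}, {"offset": [0, 0.015, 0], "twist": [0, 0, 0], "fingers": -1}, {"offset": [0, 0.015, 0], "twist": [0, 0, 0], "fingers": -1}, {"offset": [0, 0.015, 0], "twist": [0, 0, 0], "fingers": -1}, {"offset": [0, 0.015, 0], "twist": [0, 0, 0], "fingers": -1}]}}

```text
clock: 4.22
position: [0.5562, 0.219, 0.1515]
ee_rot: [-0.569, 3.09, 0.0]
force: [-0.4, -0.4, 0.8]
width: 0.176
gripper_force: 0.0
```

```bash
python3 g.py '[.556,.219,.15]'
```

```text
4.225 [0.55620486 0.21904005 0.15149593] bar angle 20.869727558866202 offset units [0.001 0.    0.01 ] j [-0.49  0.48  0.04  1.75 -0.03  0.91  1.49] F [-0.4 -0.4  0.8] 0.17637426524821406 0.008209001326586769
```

Still closing (16 mm); a little longer.

Call:
{"fn": "jog_arm", "kwargs": {"newtons": 35, "plan": [{"offset": [0, 0, 0], "twist": [0, 0, 0], "fingers": -1}, {"offset": [0, 0, 0], "twist": [0, 0, 0], "fingers": -1}, {"offset": [0, 0, 0], "twist": [0, 0, 0], "fingers": -1}]}}

```text
clock: 4.6
position: [0.5561, 0.2198, 0.1515]
ee_rot: [-0.57, 3.089, 0.001]
force: [-1.2, 4.5, -1.9]
width: 0.151
gripper_force: 35.0
```

```bash
python3 g.py '[.556,.219,.15]'
```

```text
4.6 [0.55605018 0.21982882 0.15151919] bar angle 20.910389743477637 offset units [ 0.002 -0.005  0.01 ] j [-0.5   0.48  0.04  1.75 -0.03  0.91  1.49] F [-1.2  4.5 -1.9] 0.1511095572327196 34.981446862220764
```

Call:
{"fn": "jog_arm", "kwargs": {"plan": [{"offset": [0, -0.005, 0], "twist": [0, 0, 0.02], "fingers": -1}, {"offset": [0, -0.005, 0], "twist": [0, 0, 0.04], "fingers": -1}, {"offset": [0, -0.005, 0], "twist": [0, 0, 0.06], "fingers": -1}, {"offset": [0, -0.005, 0], "twist": [0, 0, 0.08], "fingers": -1}, {"offset": [0, -0.005, 0], "twist": [0, 0, 0.1], "fingers": -1}, {"offset": [0, -0.005, 0], "twist": [0, 0, 0.12], "fingers": -1}, {"offset": [0, -0.005, 0], "twist": [0, 0, 0.14], "fingers": -1}, {"offset": [0, -0.005, 0], "twist": [0, 0, 0.16], "fingers": -1}, {"offset": [0, -0.005, 0], "twist": [0, 0, 0.175], "fingers": -1}, {"offset": [0, -0.005, 0], "twist": [0, 0, 0.187], "fingers": -1}, {"offset": [0, -0.005, 0], "twist": [0, 0, 0.187], "fingers": -1}, {"offset": [0, -0.005, 0], "twist": [0, 0, 0.187], "fingers": -1}, {"offset": [0, -0.005, 0], "twist": [0, 0, 0.187], "fingers": -1}, {"offset": [0, -0.005, 0], "twist": [0, 0, 0.187], "fingers": -1}, {"offset": [0, -0.005, 0], "twist": [0, 0, 0.187], "fingers": -1}, {"offset": [0, -0.005, 0], "twist": [0, 0, 0.187], "fingers": -1}, {"offset": [0, -0.005, 0], "twist": [0, 0, 0.187], "fingers": -1}, {"offset": [0, -0.005, 0], "twist": [0, 0, 0.187], "fingers": -1}]}}

```text
clock: 6.85
position: [0.556, 0.2196, 0.1515]
ee_rot: [-1.237, -2.887, -0.002]
force: [-1.3, 5.9, -0.9]
width: 0.156
gripper_force: 35.0
```

```bash
python3 g.py '[.556,.219,.15]'
python3 - <<'E'
from h import *
s=get_image('side')[90:270,190:360]; t=get_image('top')[150:310,110:270]
f=lambda a:cv2.resize(a[:,:,::-1],(400,400),interpolation=cv2.INTER_CUBIC)
cv2.imwrite('pics/three.png',np.hstack([f(t),f(s)]))
E
```

```text
6.85 [0.55604687 0.21964188 0.1514904 ] bar angle -46.38888057191117 offset units [-0.003 -0.003  0.01 ] j [-0.71  0.49  0.34  1.77 -0.2   0.91  0.49] F [-1.3  5.9 -0.9] 0.15557028670573936 34.98218894004822
```

View pics/three.png

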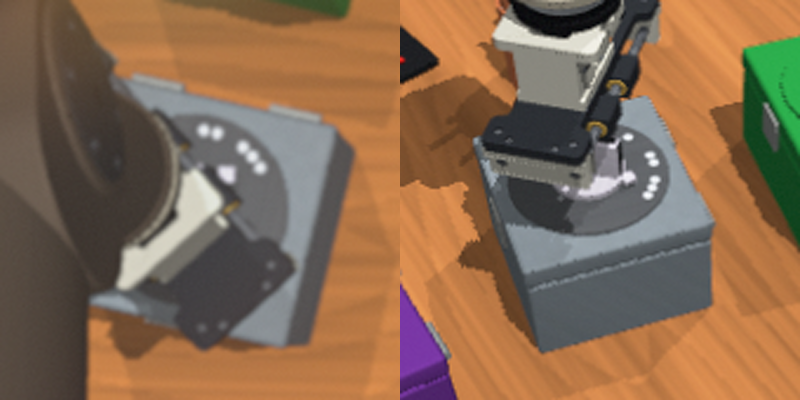

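The pointer tab shows at (228,172) in the top crop and (628,180) in the side crop, facing the three dots; I'll check the angle numerically.

Run:
```python
from h import *
for z in(.12,.126):
  for p in(at_z('top',110+228/2.5,150+172/2.5,z),at_z('side',190+(629-400)*170/400,90+180*.45,z)):
    d=p-[.556,.2195,z]; print(z,np.hypot(*d[:2]),np.degrees(np.arctan2(d[1],d[0])))
```

```text
0.12 0.03449256326742967 -42.75966577785706
0.12 0.03391455815188872 -46.40428455656737
0.126 0.03491574695155735 -45.017796917906296
0.126 0.0363058450316263 -54.76657481067577
```

Call:
{"fn": "jog_arm", "kwargs": {"plan": [{"offset": [0, 0, 0], "twist": [0, 0, -0.02], "fingers": -1}, {"offset": [0, 0, 0], "twist": [0, 0, -0.04], "fingers": -1}, {"offset": [0, 0, 0], "twist": [0, 0, -0.06], "fingers": -1}, {"offset": [0, 0, 0], "twist": [0, 0, -0.08], "fingers": -1}, {"offset": [0, 0, 0], "twist": [0, 0, -0.1], "fingers": -1}, {"offset": [0, 0, 0], "twist": [0, 0, -0.12], "fingers": -1}, {"offset": [0, 0, 0], "twist": [0, 0, -0.14], "fingers": -1}, {"offset": [0, 0, 0], "twist": [0, 0, -0.16], "fingers": -1}, {"offset": [0, 0, 0], "twist": [0, 0, -0.18], "fingers": -1}, {"offset": [0, 0, 0], "twist": [0, 0, -0.192], "fingers": -1}, {"offset": [0, 0, 0], "twist": [0, 0, -0.2], "fingers": -1}, {"offset": [0, 0, 0], "twist": [0, 0, -0.2], "fingers": -1}, {"offset": [0, 0, 0], "twist": [0, 0, -0.2], "fingers": -1}, {"offset": [0, 0, 0], "twist": [0, 0, -0.2], "fingers": -1}, {"offset": [0, 0, 0], "twist": [0, 0, -0.2], "fingers": -1}, {"offset": [0, 0, 0], "twist": [0, 0, -0.2], "fingers": -1}, {"offset": [0, 0, 0], "twist": [0, 0, -0.2], "fingers": -1}, {"offset": [0, 0, 0], "twist": [0, 0, -0.2], "fingers": -1}, {"offset": [0, 0, 0], "twist": [0, 0, -0.2], "fingers": -1}, {"offset": [0, 0, 0], "twist": [0, 0, -0.2], "fingers": -1}]}}

```text
clock: 9.45
position: [0.5561, 0.2198, 0.1515]
ee_rot: [-0.697, 3.063, 0.002]
force: [-1.8, 7.0, -0.9]
width: 0.151
gripper_force: 35.0
```

```bash
python3 g.py '[.556,.219,.15]'
python3 - <<'E'
from h import *
s=get_image('side')[90:270,190:360]; t=get_image('top')[150:310,110:270]
f=lambda a:cv2.resize(a[:,:,::-1],(400,400),interpolation=cv2.INTER_CUBIC)
cv2.imwrite('pics/one.png',np.hstack([f(t),f(s)]))
E
```

```text
9.45 [0.55606944 0.21980264 0.15150886] bar angle 25.629964179244098 offset units [ 0.003 -0.005  0.01 ] j [-0.48  0.48  0.02  1.75 -0.01  0.91  1.56] F [-1.8  7.  -0.9] 0.1511890142546594 34.971683621406555
```

View pics/one.png

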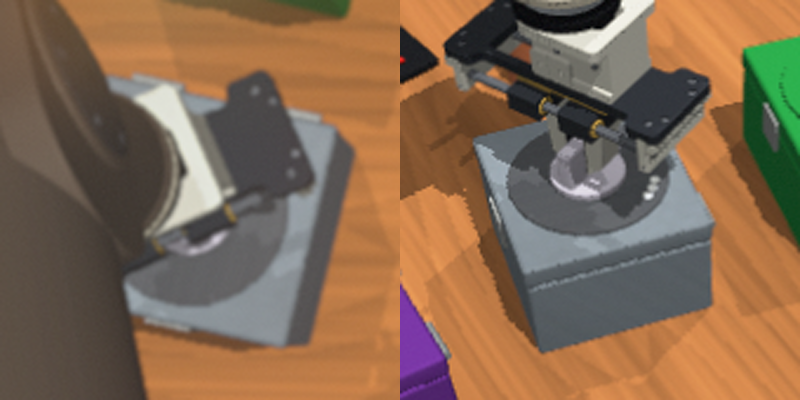

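The side crop shows the bar still clamped between the pads at (590,160), aligned with the tool at the one-dot mark. Next: 36 degrees clockwise, release, and lift.

Call:
{"fn": "jog_arm", "kwargs": {"plan": [{"offset": [0, 0, 0], "twist": [0, 0, 0.02], "fingers": -1}, {"offset": [0, 0, 0], "twist": [0, 0, 0.04], "fingers": -1}, {"offset": [0, 0, 0], "twist": [0, 0, 0.06], "fingers": -1}, {"offset": [0, 0, 0], "twist": [0, 0, 0.08], "fingers": -1}, {"offset": [0, 0, 0], "twist": [0, 0, 0.092], "fingers": -1}, {"offset": [0, 0, 0], "twist": [0, 0, 0.1], "fingers": -1}, {"offset": [0, 0, 0], "twist": [0, 0, 0.1], "fingers": -1}, {"offset": [0, 0, 0], "twist": [0, 0, 0.1], "fingers": -1}, {"offset": [0, 0, 0], "twist": [0, 0, 0.1], "fingers": 0.4}, {"offset": [0, 0, 0], "twist": [0, 0, 0.1], "fingers": 0.4}, {"offset": [0, 0, 0], "twist": [0, 0, 0.1], "fingers": 0.4}, {"offset": [0, 0, 0], "twist": [0, 0, 0.1], "fingers": 0.4}, {"offset": [0, 0, 0], "twist": [0, 0, 0.1], "fingers": 0.4}, {"offset": [0, 0, 0], "twist": [0, 0, 0.1], "fingers": 0.4}]}}

```text
clock: 11.3
position: [0.5564, 0.2183, 0.1515]
ee_rot: [-0.286, -3.128, 0.0]
force: [0.4, -0.3, 0.5]
width: 0.691
gripper_force: 0.0
```

Call:
{"fn": "jog_arm", "kwargs": {"plan": [{"offset": [0, 0, -0.1], "twist": [0, 0, 0], "fingers": 0.4}, {"offset": [0, 0, -0.3], "twist": [0, 0, 0], "fingers": 0.4}, {"offset": [0, 0, -0.6], "twist": [0, 0, 0], "fingers": 0.4}, {"offset": [0, 0, -0.9], "twist": [0, 0, 0], "fingers": 0.4}, {"offset": [0, 0, -0.9], "twist": [0, 0, 0], "fingers": 0.4}, {"offset": [0, 0, -0.9], "twist": [0, 0, 0], "fingers": 0.4}]}}

```text
clock: 12.05
position: [0.5563, 0.2183, 0.2868]
ee_rot: [0.286, 3.128, 0.001]
force: [-1.1, -0.2, -0.1]
width: 0.7
gripper_force: 0.0
```

```bash
python3 g.py '[.556,.219,.15]'
python3 - <<'E'
from h import *
s=get_image('side')[90:270,190:360]; t=get_image('top')[150:310,110:270]
f=lambda a:cv2.resize(a[:,:,::-1],(400,400),interpolation=cv2.INTER_CUBIC)
cv2.imwrite('pics/two.png',np.hstack([f(t),f(s)]))
E
```

```text
12.05 [0.55629703 0.21826667 0.28683395] bar angle -10.44609578237322 offset units [0.003 0.004 0.912] j [-0.61  0.36  0.21  1.59 -0.08  1.2   1.  ] F [-1.1 -0.2 -0.1] 0.7004079680621667 0.0
```

View pics/two.png

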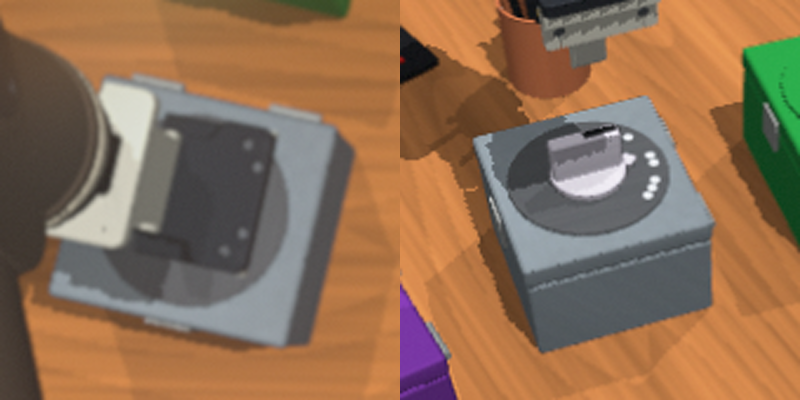

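The tab at (628,159) in the side crop points at the two dots (651,158), and the gripper is well clear above. Handing in.

```bash
python3 -c "
from cell import sign_off
print(sign_off())"
```

```text
the job is handed in; nothing more can be done
None
```

I dialled the taller grey lockbox to three dots, one dot, then two dots, with a pause of about a second at each of the first two, let go with the pointer at the two-dot mark, and handed in at about 12 s; I never reached towards the flat lockbox, and no verdict came back.

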